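Release the spring catch and slide the sample shuttle to the reading position

TASK

With the fingertips press the station's steel release key down behind the grey shuttle and, keeping it down, push the shuttle by its push plate past the catch nose until it meets the end stop beside the sensor. Then let the key go so that the nose springs up in the shuttle's window and locks it, and move clear. Only press and push: do not pick up or lift anything, do not touch the cup, which must ride along upright in its ring, and leave the things around the station where they are.

Things in the scene. Friction and masses are not known exactly. Their poses are not given: they have to be found in the camera images.
- station: Fixed reading station, about 110 x 260 mm, carrying the release key. Origin on the bench; its +y is the direction in which the shuttle slides, toward the end stop (face at y = 98 mm, top 61 mm high); z up. Bed top z = 12 mm; guide rails at x = +-33 mm, top z = 25 mm; white sensor head beside it at x = 38 to 77, y = 16 to 60 mm, up to z = 90 mm.
- key_pad (a point): Point on the bare rear of the steel release key: station x = 0, y = -95, z = 46 mm (key up). The key is a flat bar 28 mm wide along the station's y from -130 to 74 mm, running on under the shuttle; its flat top can be pressed anywhere behind the shuttle, and a fingertip can slide along it. Moves with the key.
- catch_nose (a point): Top of the upright catch nose at the far end of the key, in front of the shuttle: 20 mm wide in x, 8 mm thick (station y = 66 to 74 mm), top at z = 58 mm when up, 12 mm above the key's flat top. It goes down with the key.
- key (a joint): Release key travel in m: 0 = up (sprung), 0.014 = fully down. The whole bar moves straight down without tilting; about 2 N starts it, about 6 N holds it fully down, and it springs back when let go. The nose clears the shuttle's deck from about 0.009 on.
- shuttle: Loose grey bridge-shaped carriage, 56 wide, 110 long, 0.45 kg, on the bed between the rails, astride the key. Origin central between its feet (station z = 12 mm), +y the slide direction; deck 38 to 44 mm above origin. Its front bar (y = 41 to 55) starts 4 to 14 mm short of the nose; origin at station y = 43 mm at the end stop; beyond 33 mm the bar has passed the nose.
- push_plate (a point): Middle of the rear face of the shuttle's upright push plate, 55 mm behind the shuttle's origin; plate 40 mm wide, spanning 50 to 82 mm above the bench, so a fingertip standing on the pressed key meets it from behind. Station y = -12 mm when the shuttle is at the end stop.
- window (a point): Centre of the rectangular window (36 mm wide, 24 mm along the slide) in the shuttle's deck, at deck top, 29 mm ahead of the shuttle's origin: the nose stands up in it when the shuttle is locked at the reading position.
- cup: Small grey sample cup, 38 mm across, 37 mm tall, standing loose in a low ring on the shuttle's deck, 12 mm behind the shuttle's origin; origin at the centre of its underside.
- bottle: Bystander: small clear stoppered bottle, 37 mm across, 74 mm tall, loose on the bench; origin at the centre of its underside.
- flask: Bystander: clear conical flask, 63 mm across, 112 mm tall, loose on the bench; origin at the centre of its underside.
- tin: Bystander: open round steel tin, 70 mm across, 33 mm tall, loose on the bench; origin at the centre of its underside.
- stopper: Bystander: clear spare stopper, 39 mm across, 22 mm tall, loose on the bench; origin at the centre of its underside.
- amber: Bystander: small amber bottle, 44 mm across, 78 mm tall, loose on the bench; origin at the centre of its underside.
Things that resemble listed ones, but are neither listed nor needed, are in the scene too. Of the things like the cup, leave any that is pink; of the rest the smaller one is meant.

How it is judged:
By the outcome, as a careful person would: the job done as asked, in the order asked, and still so for the second after the job is handed in, with the robot touching nothing.
It also fails if it takes over 32 s, if anything falls off the work surface, if the arm or the gripper's body presses on something with over 40 N, if the wrist force passes 120 N, or if a joint passes its speed limit or range.

ROBOT

A 6-joint arm with a two-finger parallel gripper is mounted at the origin on a cart in front of the work surface, level with it; the furniture and walls round the work are solid. World frame = base frame: x ahead of the robot, y to its left, z up, the work surface at z = 0. Lengths are in m, angles in rad, forces in N, time in s.
With the tool pointing down it reaches from about 0.35 to 0.725 m from the base axis. Payload 6 kg.
Tool frame: the origin (TCP) lies where the fingers leave the gripper's body, on its centre line; the fingertips stand 73 mm ahead of it and the grasp point (between the pads) lies 54 mm ahead of it (bot.tips_ahead is the distance from the TCP to the fingertips, in m); z points along the fingers, y is the direction in which the jaws open and shut (so a half turn about z gives the same grasp; the last joint's range is limited). The gripper opens to 85 mm and grips with 20 to 120 N. Pads are 22 mm wide; open, the fingers measure 114 mm over their backs; the gripper's body (76 mm by 85 mm) begins 54 mm behind the grasp point. The pads swing forward as they close: fully open they stand 13 mm farther back than shut.
Start: joints at [-0.789, 0.04, 0.085, 0, -1.615, -0.334], TCP at [0.26, -0.541, 0.304] pointing down, gripper open.
Joint ranges: [-2.56, 2.56], [-1.29, 2.01], [-1.08, 1.49], [-3.29, 1.98], [-2.81, -0.18], [-2.99, 2.99]. Speed limits (rad/s): [2.57, 2.57, 3.01, 3.14, 3.14, 3.14].

INTERFACE

Orientations are given as [roll, pitch, yaw] about the fixed x, y, z axes, in that order (R = Rz(yaw) Ry(pitch) Rx(roll)).
In Python, from cell import bot gives the robot as it stands. Calls block until the motion is done:
- bot.movep(position, orientation): joint-space move of the TCP to a pose.
- bot.move_l(position, ori=None, speed=0.15, until_force=None): straight line of the TCP; ori=None keeps the orientation; speed is the mean speed in m/s. With until_force (N) it stops when the force on the tool has changed by that much, and returns True; else False.
- bot.set_joints(angles): joint-space move.
- bot.grip(opening, strength=None): opening from 0.0 (shut) to 1.0 (fully open); strength is the grip in N (None keeps the last); returns when the fingers have stopped.
- bot.pause(seconds).
- bot.inverse_kinematics(position, orientation): joint angles nearest the present ones, or None.
- bot.state(): the state.
- bot.camera(name): name is "scene" or "top"; returns a dict with "img" (420x560x3 uint8, blue, green, red), "fx", "fy", "cx", "cy" (pixels), "extrinsics" (4x4, takes a point from camera to world coordinates). Camera axes: x right, y up, looking along -z (the intrinsics and any distortion apply to the point x, -y, -z); pixel columns grow to the right and rows downward; lengths in m; the calibration is good to about 2 mm. A picture is of the moment at which its call begins. There is no depth.
A pose or a line that the arm cannot do raises bot.PlanningError and nothing moves.
- bot.sign_off(): hands the job in, once; it reports no verdict.
The state is a dict: "t": time; "qpos": joint angles; "qvel": joint speeds; "tau": joint torques, N m; "eef_pos": TCP position; "ee_rot": TCP orientation; "force": force on the tool from outside, world axes, zero at the start; "wrist_torque": the same for the moment, N m; "width": opening from 0.0 (shut) to 1.0 (fully open).
Only numpy, scipy, OpenCV 4.12 (cv2) and the standard library are available. Lean on these libraries where they do the work, as an engineer would, in place of code of your own. Each camera call takes 0.05 s, during which the arm holds its last target. There are 200 camera calls.

## Working session

There is one attempt and no reset: what is moved stays moved. The work goes in short steps, each a Python script; the robot and the scene stay as the last script left them, time stands still between calls to the robot, and variables do not carry over. Pictures are saved under pics/ and viewed, about 8 in all and at most 12, crops included, and the job is handed in when it is done.

```bash
mkdir -p pics; ls; python3 - <<'E'
from cell import bot
import cv2,numpy as np
for n in("scene","top"):
    c=bot.camera(n);cv2.imwrite(f"pics/{n}0.png",c["img"])
    print(n,{k:(np.round(v,4).tolist() if k=="extrinsics" else v) for k,v in c.items() if k!="img"})
s=bot.state();print(s["t"],s["eef_pos"],s["ee_rot"],s["width"],bot.tips_ahead)
E
```

```text
pics
scene {'fx': 524.0023930856443, 'fy': 524.0023930856443, 'cx': 276.5991241834332, 'cy': 219.44575483201356, 'extrinsics': [[-0.6328, 0.3608, -0.6852, -0.2362], [-0.7743, -0.3009, 0.5567, 0.6576], [-0.0053, 0.8828, 0.4698, 0.5932], [0.0, 0.0, 0.0, 1.0]]}
top {'fx': 418.48405296566983, 'fy': 418.48405296566983, 'cx': 278.7360635621139, 'cy': 212.24967333742998, 'extrinsics': [[0.0018, 0.9952, -0.0974, 0.438], [-0.9992, -0.0022, -0.0403, 0.0194], [-0.0403, 0.0974, 0.9944, 0.9361], [0.0, 0.0, 0.0, 1.0]]}
0.1 [ 0.2597834  -0.54064729  0.30295054] [ 3.13996470e+00 -1.41874890e-04 -2.69378635e+00] 0.9988435125357611 0.0726
```

View pics/scene0.png

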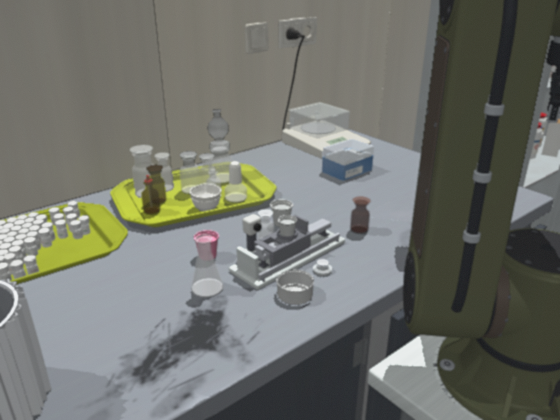

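View pics/top0.png

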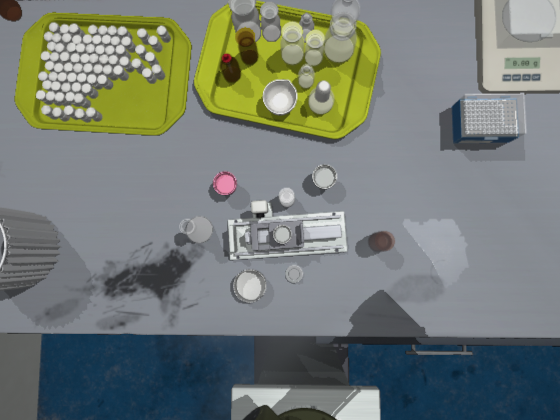

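The top view shows the station at about (230–347, 212–260), sliding left (world +y). The end stop is at column 232, the sensor at (260,208), the shuttle with its cup at (282,235), and the bare key to the right at (320,232). The cup-like things are pink (225,183), a larger one at (323,177), and the one in the shuttle's ring at (282,235). I'll enlarge both views to check.

```bash
python3 - <<'E'
import cv2
a=cv2.imread("pics/top0.png")[160:310,170:400];cv2.imwrite("pics/topc.png",cv2.resize(a,None,fx=3.4,fy=3.4,interpolation=cv2.INTER_CUBIC))
a=cv2.imread("pics/scene0.png")[190:310,180:380];cv2.imwrite("pics/scenec.png",cv2.resize(a,None,fx=4,fy=4,interpolation=cv2.INTER_CUBIC))
E
```

```text
(no output)
```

View pics/topc.png

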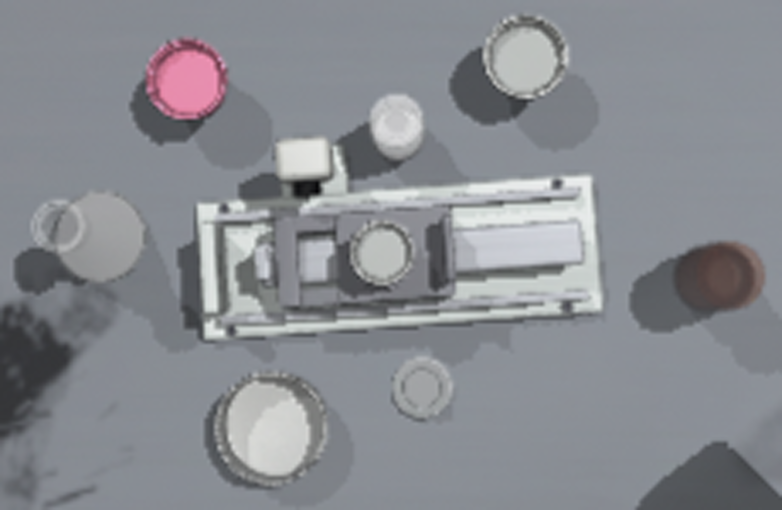

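View pics/scenec.png

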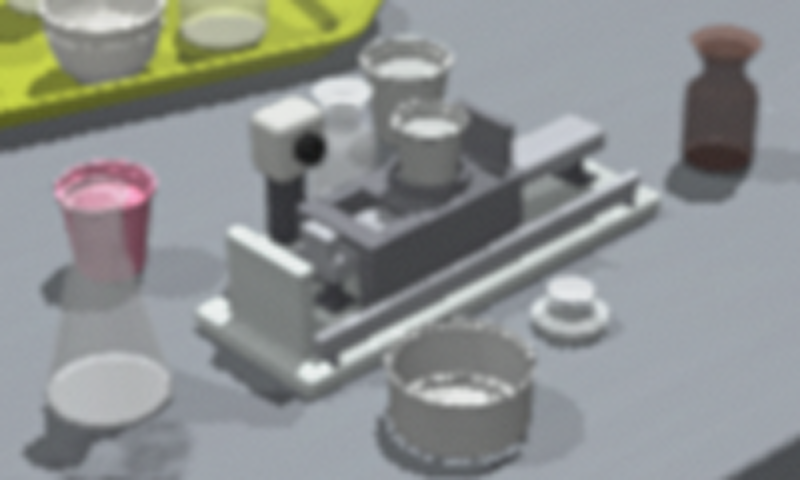

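The crops settle it. The smaller, non-pink cup sits in the ring on the shuttle (topc 381,252); it is not the larger grey one (525,55). The key's rear end is at topc (582,242), the nose at (263,262), the push plate's rear edge at (452,252), and the amber bottle just behind the station.

```bash
cat > h.py <<'E'
from cell import bot
import numpy as np
from scipy.optimize import least_squares
def proj(c,p):
    q=np.linalg.inv(c["extrinsics"])@np.r_[p,1]
    return np.array([c["cx"]+c["fx"]*q[0]/-q[2], c["cy"]-c["fy"]*q[1]/-q[2]])
def ray(c,uv,z):
    E=np.array(c["extrinsics"]);d=E[:3,:3]@np.array([(uv[0]-c["cx"])/c["fx"],-(uv[1]-c["cy"])/c["fy"],-1])
    return E[:3,3]+d*(z-E[2,3])/d[2]
top=lambda u,v:((u+.5)/3.4-.5+170,(v+.5)/3.4-.5+160)
sc=lambda u,v:((u+.5)/4-.5+180,(v+.5)/4-.5+190)
E
python3 - <<'E'
from h import *
T=bot.camera("top");S=bot.camera("scene")
obs=[(T,top(581,222),(14,-130,46)),(T,top(583,263),(-14,-130,46)),(T,top(263,262),(0,70,58)),
(S,sc(573,117),(14,-130,46)),(S,sc(605,134),(-14,-130,46)),(S,sc(320,232),(0,70,58)),]
def W(p,q):
    c,s=np.cos(p[2]),np.sin(p[2]);q=np.array(q)/1000
    return np.array([p[0]+c*q[0]-s*q[1],p[1]+s*q[0]+c*q[1],q[2]])
f=lambda p:np.concatenate([proj(c,W(p,q))-uv for c,uv,q in obs])
r=least_squares(f,[.39,.02,0]);p=r.x;print(p,np.round(r.fun,1))
for n,c,uv,z in[("key rear",T,top(582,242),.046),("nose",T,top(263,262),.058),("plate",T,top(453,252),.082),("plate S l",S,sc(470,93),.082),("plate S r",S,sc(514,130),.082),
 ("stop",T,top(228,270),.061),("bedrear",T,top(598,245),.012),("amber",T,top(720,275),.078),("cup",T,top(381,252),.093),("rail",T,top(580,190),.025),("rail-",T,top(575,297),.025),("bottle",T,top(398,118),.074),("stopper",T,top(423,387),.02),("bigcup",T,top(525,55),.04)]:
    w=ray(c,uv,z);d=w[:2]-p[:2];cc,s=np.cos(p[2]),np.sin(p[2])
    print(n,np.round(w,4),"station",np.round([cc*d[0]+s*d[1],-s*d[0]+cc*d[1]],4))
E
```

```text
[0.47759625 0.05436085 0.06479655] [-0.6 -1.  -0.1  0.1 -1.2 -0.3  0.3 -0.7  1.7 -0.6  0.3  0.2]
key rear [ 0.4854 -0.0761  0.046 ] station [-0.0007 -0.1307]
nose [0.4724 0.1217 0.058 ] station [-0.0008  0.0676]
plate [0.4775 0.0047 0.082 ] station [-0.0033 -0.0495]
plate S l [ 5.044e-01 -5.000e-04  8.200e-02] station [ 0.0232 -0.0565]
plate S r [0.4588 0.0094 0.082 ] station [-0.0217 -0.0436]
stop [0.4674 0.143  0.061 ] station [-0.0045  0.0891]
bedrear [ 0.4852 -0.09    0.012 ] station [-0.0017 -0.1446]
amber [ 0.4639 -0.1544  0.078 ] station [-0.0271 -0.2074]
cup [0.477  0.0475 0.093 ] station [-0.0011 -0.0068]
rail [ 0.5198 -0.0775  0.025 ] station [ 0.0335 -0.1344]
rail- [ 0.4515 -0.0735  0.025 ] station [-0.0343 -0.1259]
bottle [0.5598 0.0378 0.074 ] station [ 0.0809 -0.0218]
stopper [0.3943 0.0231 0.02  ] station [-0.0851 -0.0258]
bigcup [ 0.6047 -0.0422  0.04  ] station [ 0.1206 -0.1046]
```

Everything agrees: the rails come out at x = ±34, the key's rear end at −131, and the plate at y ≈ −50, which is inside the expected −58 to −48. Next I'll close the gripper, go above y = −88 and press the key with force feedback.

```bash
cat >> h.py <<'E'
P=(0.4776,0.0544,0.062); ORI=[np.pi,0,-np.pi/2+P[2]]
def st(x,y,z):
    c,s=np.cos(P[2]),np.sin(P[2]);return [P[0]+c*x-s*y,P[1]+s*x+c*y,z]
def inst():
    s=bot.state();d=np.array(s["eef_pos"][:2])-P[:2];c,n=np.cos(P[2]),np.sin(P[2])
    print("t",round(s["t"],2),"st",np.round([c*d[0]+n*d[1],-n*d[0]+c*d[1],s["eef_pos"][2]],4),"F",np.round(s["force"],1))
    return s
E
python3 - <<'E'
from h import *
import cv2
bot.grip(0.0);print(bot.tips_ahead)
bot.movep(st(0,-.088,.22),ORI);inst()
bot.move_l(st(0,-.088,.133),speed=.12);s=inst()
cv2.imwrite("pics/s1.png",cv2.resize(bot.camera("scene")["img"][150:310,160:400],None,fx=3.3,fy=3.3,interpolation=cv2.INTER_CUBIC))
r=bot.move_l(st(0,-.088,.107),speed=.02,until_force=1.5);print(r);inst()
E
```

```text
0.0726
t 2.98 st [ 1.000e-04 -8.860e-02  2.202e-01] F [ 0.2 -0.2  0. ]
t 3.86 st [ 0.0004 -0.0881  0.1339] F [ 0.1 -0.4  0.4]
True
t 4.72 st [-1.000e-04 -8.800e-02  1.171e-01] F [0.2 0.5 2.9]
```

View pics/s1.png

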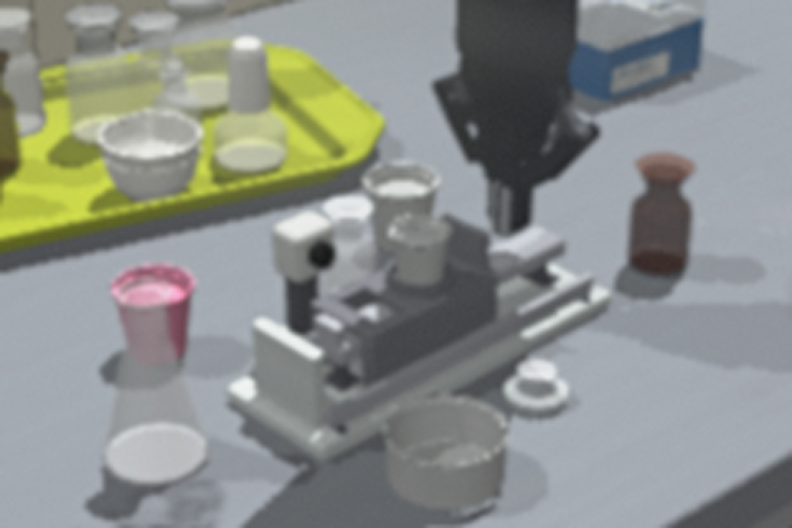

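The scene view shows the closed tips centred over the key behind the plate, and contact came at the predicted height. Next: press to about 13 mm, then push.

```bash
python3 - <<'E'
from h import *
import cv2
bot.move_l(st(0,-.088,.1055),speed=.02);inst()
print(bot.move_l(st(0,-.066,.1055),speed=.04,until_force=10));inst()
for y in(-.045,-.028,-.008):
    r=bot.move_l(st(0,y,.1055),speed=.025,until_force=10);inst()
    if r:print("stopped");break
cv2.imwrite("pics/s2.png",cv2.resize(bot.camera("scene")["img"][150:310,160:400],None,fx=3.3,fy=3.3,interpolation=cv2.INTER_CUBIC))
E
```

```text
t 5.44 st [ 0.     -0.088   0.1056] F [-1.9  0.6  6. ]
False
t 6.14 st [ 0.0004 -0.0664  0.106 ] F [-0.5 -1.7  5.8]
t 7.13 st [ 0.0003 -0.0461  0.1061] F [ 0.7 -4.5  5.3]
t 7.97 st [ 0.0003 -0.029   0.1061] F [ 0.3 -5.3  6.8]
t 8.28 st [ 0.0004 -0.028   0.1067] F [-0.1 -1.3  4.7]
stopped
```

View pics/s2.png

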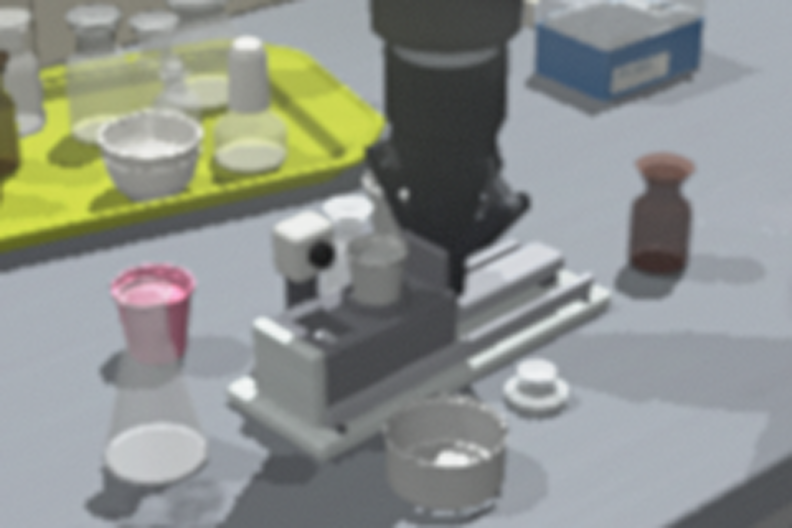

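The shuttle now appears to be against the stop with the cup upright, and the pressed key still stands at about 12 mm down. I'll push once more to confirm, then back off, let the key go and rise.

```bash
python3 - <<'E'
from h import *
import cv2
print(bot.move_l(st(0,-.015,.1055),speed=.025,until_force=15));inst()
bot.pause(.2);inst()
c=bot.camera("top")["img"]
cv2.imwrite("pics/t3.png",cv2.resize(c[160:310,170:400],None,fx=3.4,fy=3.4,interpolation=cv2.INTER_CUBIC))
E
```

```text
True
t 8.59 st [ 0.0004 -0.0278  0.1074] F [ 0.3 -1.5  4.6]
t 8.79 st [ 0.0004 -0.0278  0.1074] F [-1.4 -2.1  3.3]
```

```bash
python3 - <<'E'
from h import *
import cv2
bot.move_l(st(0,-.032,.1066),speed=.03);inst()
bot.move_l(st(0,-.034,.135),speed=.06);inst()
bot.move_l(st(0,-.06,.25),speed=.15);inst()
bot.movep([.30,-.40,.30],ORI);bot.pause(.3);inst()
a=cv2.resize(bot.camera("top")["img"][185:285,210:370],None,fx=3.6,fy=3.6,interpolation=cv2.INTER_CUBIC)
b=cv2.resize(bot.camera("scene")["img"][200:290,220:364],None,fx=4,fy=4,interpolation=cv2.INTER_CUBIC)[:,:576]
cv2.imwrite("pics/f4.png",cv2.resize(np.vstack([a,b]),None,fx=.83,fy=.83))
E
```

```text
t 9.14 st [ 0.0005 -0.0316  0.1071] F [-0.3  2.   5.3]
t 9.77 st [-0.0003 -0.0341  0.1346] F [-0.3  0.9 -0.5]
t 10.7 st [-0.0004 -0.0599  0.2486] F [ 0.2  0.7 -0.9]
t 12.61 st [-0.205  -0.4422  0.2999] F [-0.7  0.6  0.3]
```

View pics/f4.png

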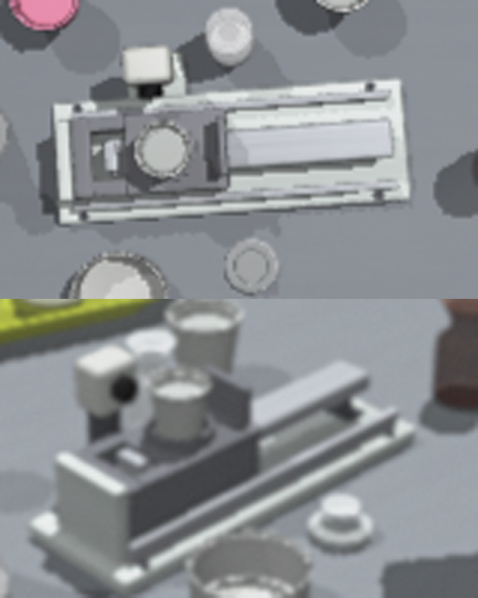

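The nose stands up in the window (f4 at 112,155 and 130,457), and the shuttle's front bar is against the stop. The cup is upright in its ring. The key's rear end is back at its original pixels, (341,226) in the top view and (331,224) in the scene view, so the key is up. The neighbouring things have not moved, so I'm handing in.

```bash
python3 -c "
from cell import bot
bot.sign_off();print('done')"
```

```text
the job is handed in; nothing more can be done
done
```

The shuttle is locked at the end stop with the catch nose up in its window, and the job is handed in at about 12.6 s on the robot's clock.

**What I did:** I closed the gripper and pressed the key down about 13 mm behind the shuttle. Keeping it 11–13 mm down, I slid the tips along it and pushed the plate until the arm met a hard stop, and a second push stopped at the same place. Then I backed off about 4 mm, let the key spring up and moved clear.

**Last checks:**
- **Lock:** the final pictures show the nose standing in the window and the front bar against the stop.
- **Key and cup:** the key's rear end is back at its starting pixels, so the key is up. The cup is upright in its ring.
- **Surroundings:** the things around the station that were in view look unmoved. The wrist force I read stayed within about 9 N of zero, though both pushes were cut off by force limits of 10 and 15 N.

**Disagreement:** the hard stop came about 5 mm earlier than I expected, and the shuttle's travel measured about 35 mm instead of at least 36 mm. I put this down to a few millimetres of error in my estimate of the station's position along the slide. The end stop also measured 9 mm short of its given position, and the pictures show the shuttle seated.

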